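Make up the writing box and the post tray

ROBOT

A 7-joint arm with a two-finger parallel gripper is mounted at the origin on a cart in front of the work surface, level with it; the furniture and walls round the work are solid. World frame = base frame: x ahead of the robot, y to its left, z up, the work surface at z = 0. Lengths are in m, angles in rad, forces in N, time in s.
With the tool pointing down it reaches from about 0.425 to 0.975 m from the base axis. Payload 16.7 kg.
Tool frame: the origin (TCP) lies midway between the tips of the shut fingers; the grasp point (between the pads) lies 19 mm behind it; z points along the fingers, y is the line along which they close (so a half turn about z gives the same grasp; the last joint's range is limited). The gripper opens to 85 mm and grips with 20 to 120 N. Pads are 22 mm wide; open, the fingers measure 114 mm over their backs; the gripper's body (76 mm by 85 mm) begins 54 mm behind the grasp point. The pads swing forward as they close: fully open they stand 13 mm farther back than shut.
Start: joints at [-1.452, 0.426, 0.074, 1.606, -0.034, 1.111, -0.067], TCP at [0.179, 0.651, 0.231] pointing down, gripper open.
Joint ranges: [-2.85, 2.85], [-0.5, 2.14], [-1.23, 1.37], [0.21, 2.46], [-1.02, 4.16], [0.16, 2.05], [-2.73, 2.73]. Speed limits (rad/s): [1.89, 1.89, 2.39, 2.39, 3.01, 3.01, 3.01].

INTERFACE

Orientations are given as a rotation vector (axis times angle).
In Python, from station import monitor, imaging, order gives the robot as it stands.
- The arm moves only by the shell command python3 -m jog 'ROWS'. ROWS is JSON, a list of rows, each a list of 7 numbers: the finger opening in cm, from 0 to 8.54, then the shift along the tool's x, y, z in cm, then the turn, a rotation vector about the tool's x, y, z in rad. In form: [[grip, tx, ty, tz, rx, ry, rz], ...]. A call has 1 to 20 rows; each row shifts and turns the commanded pose from where the row before left it, along the tool's axes as they then stand; what a row does not reach is not made up. A row lasts 1/12 s, in which the tool goes at most 41.7 mm and 7.16 degrees, less where a joint would pass 70% of its speed; a pose out of reach is approached as far as the arm can. A call is refused whole if a number of a shift passes 4.17 or a number of a turn 0.125, either way. A call with a gripper value outside its range is refused whole. The fingers move at their own pace and stop on an object; the grip force is fixed at half the most. Time passes only in rows, so rows that do not move let the fingers close. It gives the time, the measured TCP pose, the force, the opening and the grip force at its end, in the units of the state.
- monitor.observe(): the state, without advancing time (a new reading comes with each control period).
- imaging.read_camera(name): name is "scene" or "top" or "wrist"; returns (picture, depth): 400x640x3 uint8, red, green, blue; 400x640 float32, m along the optical axis (not along the pixel's ray), 0 where there is no reading.
- imaging.camera_info(name): a dict with "K" (3x3 intrinsics, pixels), "R" (3x3) and "t" (3): a world point X has camera coordinates R X + t; the wrist camera has in their place "mount" (4x4, takes a point from camera to tool coordinates, whose origin is the TCP and whose axes are the flange's). Camera axes: x right, y down, z forward; pixel columns grow to the right and rows downward; lengths in m; the calibration is good to about 2 mm. The wrist camera is an equidistant fisheye: a pixel r from the principal point sees the ray r / f radians off the axis. A picture is of the moment at which its call begins: read the wrist's pose just before it. camera_info takes no time and is no camera call.
- order.finish_job(): hands the job in; it is judged then, once.
The state is a dict: "time_s": time; "joint_pos": joint angles; "joint_velocities": joint speeds; "effort": joint torques, N m; "ee_pos": TCP position; "tcp_rot": TCP orientation; "wrist_force": force on the tool from outside, world axes, zero at the start; "ft_torque": the same for the moment, N m; "finger_gap": finger opening in m; "grasp_force": force on a finger pad.
Only numpy, scipy, OpenCV 4.12 (cv2) and the standard library are available. Lean on these libraries where they do the work, as an engineer would, in place of code of your own. Each camera call takes 0.05 s, during which the arm holds its last target. There are 200 camera calls.

TASK

Make up the two desk kits. In the writing box lay the eraser flat in the bottom, set the lift-out pen tray in above it so that it sits level on the two end ledges, and lay the fountain pen lengthwise in the tray's two notched rests; in the post tray lay the letter opener in the long trough and stand the rubber stamp upright on its foot in the short pocket at the end of the other row. Leave the ink bottle and the little brass sharpener where they are.

Things in the scene. Friction and masses are not known exactly. Their poses are not given: they have to be found in the camera images.
- writing_box: Deep open wooden box with brass corners, fixed, 214 (x) x 82 x 46 mm high, walls 6; origin: centre of underside. Floor at z=6. Inside at both ends a ledge (|x|>85), top at z=32, carries the pen tray; the well between is 170x70. Long walls have finger scoops: for |x|<36 they reach only z=27, so fingers can lower the tray held by its sides.
- pen_tray: Loose lift-out wooden tray, 192 (x) x 60 mm, rim 12 high, 90 g, either way round; origin: centre of underside. Fits the box with 5 mm to spare all round. Grip it across the middle, 60 mm. At x=-45 and +45 a cross piece has a wide V notch, 11 mm up at y=0, 19 at y=-24 and +24: the pen lies there along x, its centre about 19 mm above the tray's origin.
- pen_mid (a point): Centre of the loose dark red capped fountain pen, a rod 136 mm long (y axis of this point) and 15 thick; the point lies on the rod's axis at half length, 7 mm up when the pen lies on the table. The pen can roll, so x and z of this point may turn about y.
- eraser: Loose white eraser in a dark blue sleeve, 23 x 48 x 13 mm (x, y, z); origin: centre of underside.
- post_tray: Low open wooden tray, fixed, 236 (x) x 126 x 16 mm high, floor at z=5, dividers up to z=14; origin: centre of underside. Long trough for the letter opener, inside 226x66, centre (x,y)=(0,25) mm. Short pocket for the stamp, inside 80 (x) x 46, centre (73,-35). The compartment beside it, centre (-42,-35), is taken by two black clips.
- letter_opener: Loose brass letter opener, 204 mm long (x), 13 wide; origin: middle of its length, at its underside. Dark handle x=-102 to -21, 12 wide (y), 8 high; the thin blade points to +x, 3 to 5 mm above the underside. Balances near x=-33. It may lie either way round in its trough.
- rubber_stamp: Loose rubber stamp, 66 mm high; foot 25 x 56 mm (x, y), 17 high; round wooden handle, 24 across between z=32 and 66, narrower below. Origin: centre of underside.
- ink_bottle: Bystander: square dark blue ink bottle with black cap, 49 x 49 x 57 mm, loose; origin: centre of underside.
- brass_sharpener: Bystander: small brass pencil sharpener, 15 x 24 x 13 mm, loose; origin: centre of underside.
- table_lamp: Obstacle: fixed iron lamp, never moves; origin at the foot of its axis. Foot 0.2 m square; the bell shade hangs low over the back of the table, from 0.40 to 0.71 m above it and up to 0.19 m from the axis all round: keep wrist and arm clear by drawing back towards the base when passing in front of it.
There are look-alikes about, which are no part of the job. Of the things that look like the rubber_stamp, the smaller one is meant.

How it is judged:
At the end, for the whole second after the job is handed in: Eraser flat on the box floor between the ledges; tray on both ledges over it (8 mm, 0.12 rad, level); pen in both notches (24 mm along, 6 mm across); opener flat on the trough floor; stamp upright on the pocket floor; all at rest; ink bottle and sharpener within 20 mm of their starts (x of eraser in the frame of writing_box between -0.086 and 0.086 m and y of eraser in the frame of writing_box between -0.035 and 0.035 m and z of eraser in the frame of writing_box between 0.002 and 0.011 m and angle between eraser's own z axis and vertical below 0.2 rad and x of pen_tray in the frame of writing_box between -0.008 and 0.008 m and y of pen_tray in the frame of writing_box between -0.008 and 0.008 m and z of pen_tray in the frame of writing_box between 0.028 and 0.036 m and angle between pen_tray's own z axis and vertical below 0.05 rad and angle between the x axis of pen_tray and the x axis of writing_box, either way round below 0.12 rad and x of pen_mid in the frame of pen_tray between -0.024 and 0.024 m and y of pen_mid in the frame of pen_tray between -0.006 and 0.006 m and z of pen_mid in the frame of pen_tray between 0.014 and 0.024 m and angle between the y axis of pen_mid and the x axis of pen_tray, either way round below 0.12 rad and x of letter_opener in the frame of post_tray between -0.018 and 0.018 m and y of letter_opener in the frame of post_tray between -0.006 and 0.056 m and z of letter_opener in the frame of post_tray between 0.001 and 0.012 m and angle between the x axis of letter_opener and the x axis of post_tray, either way round below 0.3 rad and angle between each of letter_opener, rubber_stamp's own z axis and vertical below 0.1 rad and x of rubber_stamp in the frame of post_tray between 0.036 and 0.11 m and y of rubber_stamp in the frame of post_tray between -0.055 and -0.015 m and z of rubber_stamp in the frame of post_tray between 0.002 and 0.009 m and linear speed of each of eraser, pen_tray, letter_opener, rubber_stamp below 0.01 m/s and distance of each of ink_bottle, brass_sharpener from where it was at the start of the episode below 0.02 m); the robot touches nothing.
It fails at once if the ink bottle is moved more than 20 mm or knocked over (distance of ink_bottle from where it was at the start of the episode above 0.02 m or angle between ink_bottle's own z axis and vertical above 0.5 rad).
It fails at once if the brass sharpener is moved more than 20 mm or knocked over (distance of brass_sharpener from where it was at the start of the episode above 0.02 m or angle between brass_sharpener's own z axis and vertical above 0.5 rad).
It also fails if it takes over 136 s, if anything falls off the work surface, if the arm or the gripper's body presses on something with over 40 N, if the wrist force passes 120 N, or if a joint passes its speed limit or range.

## Working session

There is one attempt and no reset: what is moved stays moved. The work goes in short steps, Python scripts to look and compute and a shell command to move; the robot and the scene stay as the last step left them, time stands still between calls to the robot, and variables do not carry over. Pictures are saved under pics/ and viewed, at most 18 in all, crops included, and the job is handed in when it is done.

```bash
mkdir -p pics; ls
python3 - <<'E'
from station import monitor, imaging
import cv2, numpy as np
print(monitor.observe())
for n in ["scene","top","wrist"]:
    p,d=imaging.read_camera(n); cv2.imwrite(f"pics/{n}0.png",p[:,:,::-1]); np.savez(f"{n}0.npz",p=p,d=d)
    print(n,imaging.camera_info(n), d.min(), d.max())
E
```

```text
pics
{'time_s': 0.0, 'joint_pos': array([-1.4524925 ,  0.42673295,  0.07385517,  1.60660862, -0.03409775,
        1.11081191, -0.06711636]), 'joint_velocities': array([-0.00060144,  0.00054075,  0.00093798, -0.00017394,  0.00051758,
        0.00095353, -0.00079041]), 'effort': array([-2.16564954e-04, -9.49841022e+01,  3.76077846e+00, -4.63504422e+01,
        1.92366110e-02,  1.02816275e-02,  6.47068660e-06]), 'ee_pos': array([0.17853704, 0.65053251, 0.23060939]), 'tcp_rot': array([-4.19478685e-01, -3.11338602e+00,  2.04070093e-03]), 'wrist_force': array([ 0.2565892 , -0.00988057,  0.99785213]), 'ft_torque': array([-0.05831148,  0.06028281, -0.06188609]), 'grasp_force': 0.0, 'finger_gap': 0.08531128624604814}
scene {'K': array([[486.63093234,   0.        , 328.12306854],
       [  0.        , 486.63093234, 202.63867703],
       [  0.        ,   0.        ,   1.        ]]), 'R': array([[ 0.84419007, -0.53591786,  0.01162645],
       [-0.21002062, -0.35062898, -0.9126613 ],
       [ 0.49318806,  0.76801782, -0.40855131]]), 't': array([-0.52417175,  0.13429516,  1.30717811])} 0.0 3.99999
[... 253 characters left out ...]
-01, -1.41874179e-02, -1.14882140e-01],
       [ 1.14896646e-01, -2.08875624e-04, -9.93377429e-01]]), 't': array([-0.06779962,  0.58710815,  1.09167794])} 0.0 2.0469406
wrist {'K': array([[309.70691629,   0.        , 318.68573634],
       [  0.        , 309.70691629, 195.54111067],
       [  0.        ,   0.        ,   1.        ]]), 'mount': array([[ 1.59642228e-04, -9.53859463e-01, -3.00253392e-01,
         7.86333005e-02],
       [ 9.99999907e-01,  2.72603804e-04, -3.34329297e-04,
        -7.46703068e-04],
       [ 4.00753381e-04, -3.00253311e-01,  9.53859418e-01,
        -1.43444277e-01],
       [ 0.00000000e+00,  0.00000000e+00,  0.00000000e+00,
         1.00000000e+00]])} 0.0 1.6548935
```

View pics/top0.png

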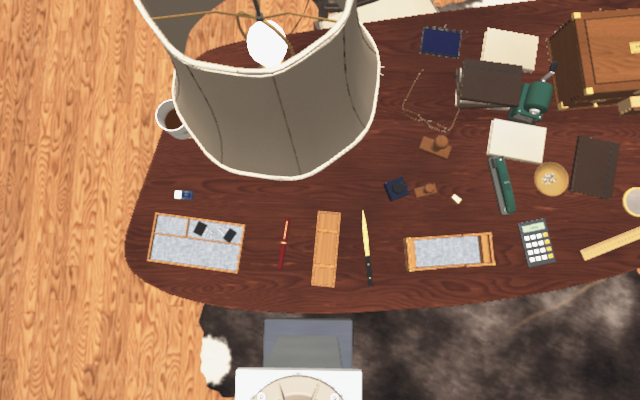

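View pics/scene0.png

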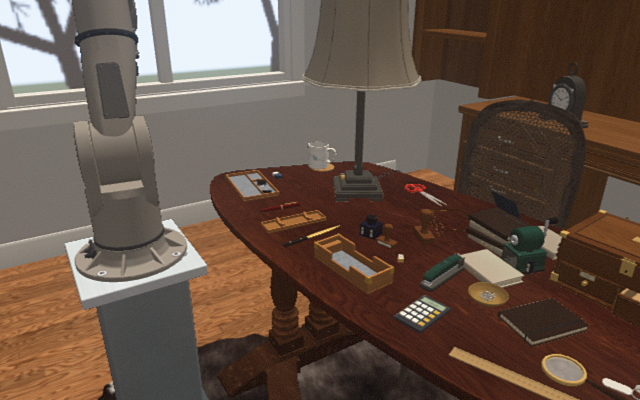

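The top view shows:
- Post tray at (196,242), with the trough on the near side and the empty pocket at (172,225).
- Eraser at (183,195), pen at (284,245), pen tray at (326,248) and opener at (366,247).
- Box at (449,251), ink bottle at (397,188) and sharpener at (457,199).

Things that could be taken for what I want:
- **Stamp:** (427,189) is small and (436,147) is larger. I choose the smaller one, (427,189).
- **Eraser:** (183,195), against the sharpener at (457,199).
- **Opener:** (366,247), against the ruler at (610,245).

I'll check these in a close crop.

```bash
cat > h.py <<'E'
import numpy as np, cv2
from scipy.spatial.transform import Rotation as Ro
from station import monitor, imaging
def cloud(n,d):
    c=imaging.camera_info(n);K=c["K"];v,u=np.mgrid[:400,:640]
    P=np.stack([(u-K[0,2])/K[0,0]*d,(v-K[1,2])/K[1,1]*d,d],-1)
    return (P-c["t"])@c["R"]
def ray(n,uv,z):
    c=imaging.camera_info(n);K=c["K"];uv=np.atleast_2d(uv).astype(float)
    r=np.c_[(uv-K[:2,2])/K[0,0],np.ones(len(uv))]@c["R"];o=-c["R"].T@c["t"]
    return o+r*((z-o[2])/r[:,2:])
def wray(uv,z,st):   # wrist pixels -> plane z
    c=imaging.camera_info("wrist");K=c["K"];M=c["mount"];uv=np.atleast_2d(uv).astype(float)
    q=(uv-K[:2,2])/K[0,0];th=np.linalg.norm(q,axis=1,keepdims=True)
    r=np.c_[q*np.sinc(th/np.pi),np.cos(th)]
    T=Ro.from_rotvec(st["tcp_rot"]).as_matrix()
    o=T@M[:3,3]+st["ee_pos"];r=r@M[:3,:3].T@T.T
    return o+r*((z-o[2])/r[:,2:])
E
python3 - <<'E'
from h import *
d=np.load("top0.npz");p=d["p"];X=cloud("top",d["d"])
print("cam",ray("top",[320,200],0)[0], "table z",np.median(X[260:280,480:520,2]))
def obj(nm,r0,r1,c0,c1,zlo=.004,zhi=.2):
    m=np.zeros((400,640),np.uint8);m[r0:r1,c0:c1]=((X[...,2]>zlo)&(X[...,2]<zhi))[r0:r1,c0:c1]
    n,l,s,_=cv2.connectedComponentsWithStats(m)
    i=1+np.argmax(s[1:,4]);P=X[l==i]
    r=cv2.minAreaRect(P[:,:2].astype(np.float32)*1000)
    print(nm,s[i,4],"rect c",np.round(r[0]),"size",np.round(r[1]),"ang",round(r[2],1),"zmax",P[:,2].max().round(3),"mean",P.mean(0).round(3))
obj("post",205,280,140,255);obj("pen",215,275,272,296);obj("tray",205,292,305,346)
obj("opener",205,290,352,378,.003);obj("box",225,275,400,500,.02);obj("eraser",185,205,170,198)
obj("ink",172,205,382,412);obj("stamp",180,202,413,440);obj("big",132,162,417,456);obj("sharp",190,206,449,465)
a=cv2.resize(p[165:215,375:475],None,fx=6,fy=6,interpolation=3)
b=cv2.resize(p[130:168,415:465],None,fx=4,fy=4,interpolation=3)
c=cv2.resize(p[180:260,145:245],None,fx=4,fy=4,interpolation=3)[:,:]
im=np.zeros((600,800,3),np.uint8);im[:300,:600]=a;im[:152,600:800]=b
im[300:600,:400]=c[:300];e=cv2.resize(p[205:295,270:400],None,fx=3,fy=3,interpolation=3);im[310:580,400:790]=e
cv2.imwrite("pics/crop1.png",im[:,:,::-1])
E
```

```text
cam [ 0.58101461 -0.04915445  0.        ] table z -0.00042323374208774766
post 2611 rect c [466. 270.] size [238. 126.] ang 83.1 zmax 0.021 mean [0.468 0.266 0.009]
pen 255 rect c [469.  44.] size [ 16. 133.] ang 81.3 zmax 0.018 mean [0.469 0.045 0.012]
tray 904 rect c [457. -65.] size [ 61. 193.] ang 85.3 zmax 0.02 mean [ 0.455 -0.064  0.009]
opener 289 rect c [ 454. -168.] size [193.  22.] ang 8.8 zmax 0.015 mean [ 0.443 -0.171  0.007]
box 1059 rect c [ 454. -375.] size [ 82. 216.] ang 4.8 zmax 0.051 mean [ 0.453 -0.382  0.037]
eraser 163 rect c [590. 310.] size [48. 23.] ang 86.7 zmax 0.018 mean [0.59  0.309 0.011]
ink 405 rect c [ 614. -249.] size [49. 59.] ang 21.0 zmax 0.065 mean [ 0.61  -0.242  0.04 ]
stamp 227 rect c [ 610. -321.] size [26. 57.] ang 14.9 zmax 0.071 mean [ 0.608 -0.317  0.033]
big 535 rect c [ 723. -346.] size [81. 36.] ang 68.2 zmax 0.096 mean [ 0.721 -0.343  0.043]
sharp 54 rect c [ 590. -403.] size [24. 14.] ang 54.1 zmax 0.015 mean [ 0.59  -0.403  0.011]
```

View pics/crop1.png

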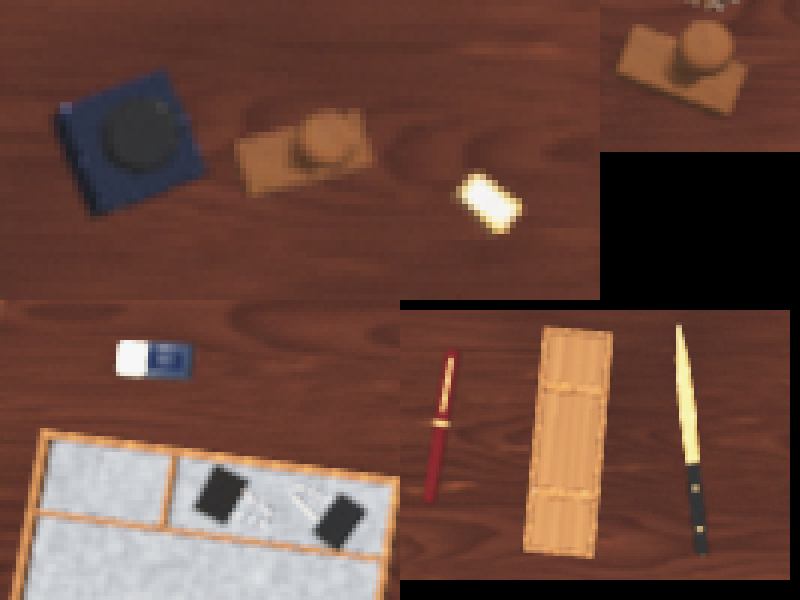

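The crop confirms the small upright stamp beside the ink bottle at (427,189), with the larger look-alike inset top right. The white-and-blue eraser, brass sharpener, red pen, tray and opener (handle towards the robot) are all as listed. Next are a few refinements and the first motion.

```bash
cat >> h.py <<'E'
def plan(x,y,z,close_deg,N,st=None):
    """constant row repeated N times (shift then turn) to bring TCP to x,y,z, pointing down, y axis at close_deg (mod 180)"""
    st=st or monitor.observe();T=Ro.from_rotvec(st["tcp_rot"]).as_matrix();yaw=np.degrees(np.arctan2(T[1,1],T[0,1]))
    print("now",np.round(st["ee_pos"],4),"yawY",yaw.round(1),"tiltz",T[:2,2].round(3),"gap",round(st["finger_gap"],4),"F",np.round(st["wrist_force"],1),"t",round(st["time_s"],1),"j",np.round(st["joint_pos"],2))
    dy=(close_deg-yaw+90)%180-90
    rz=-np.radians(dy)/N
    D=T.T@(np.array([x,y,z])-st["ee_pos"])*100
    S=sum(np.linalg.matrix_power(Ro.from_rotvec([0,0,rz]).as_matrix(),k) for k in range(N))
    t=np.linalg.solve(S,D)
    print("  N",N,"row t(cm)",t.round(2),"rz",round(rz,4),"turn",round(dy,1))
E
python3 - <<'E'
from h import *
d=np.load("top0.npz");p=d["p"];X=cloud("top",d["d"])
print("opener tip/butt",ray("top",[[362.7,210],[370.7,286.7]],.005).round(3))
print("cam",-imaging.camera_info("top")["R"].T@imaging.camera_info("top")["t"])
print("lamp base",ray("scene",[[357,190]],0.0))
m=(X[...,2]>.38)&(X[...,2]<.43); print("shade low rim",X[m].min(0),X[m].max(0),m.sum())
m=np.zeros((400,640),bool);m[170:210,413:445]=True;m&=(X[...,2]>.055);print("stamp handle top",X[m].mean(0),(X[m].min(0)+X[m].max(0))/2)
m=np.zeros((400,640),bool);m[222:280,395:500]=True;m&=(X[...,2]>.035)&(X[...,2]<.06)
P=X[m];q=cv2.minAreaRect(P[:,:2].astype(np.float32));print("box",q, cv2.boxPoints(q))
m=np.zeros((400,640),bool);m[222:280,395:500]=True;m&=(X[...,2]>.035)
for s in(0,1):
  # long walls' lines
  Q=P; c=np.array(q[0]);r=(Q[:,:2]-c); k=(r[:,0]>.03) if s else (r[:,0]<-.03); print(np.degrees(np.arctan(np.polyfit(r[k,1],r[k,0],1)[0])),k.sum())
plan(.590,.310,.10,-3.3,18)
E
```

```text
opener tip/butt [[ 0.556 -0.161  0.005]
 [ 0.359 -0.183  0.005]]
cam [ 0.45868527 -0.05923522  1.15202105]
lamp base [[0.77264567 0.04799228 0.        ]]
shade low rim [ 0.57328181 -0.15551211  0.38231359] [0.90359302 0.2136242  0.42999082] 4713
stamp handle top [ 0.60194104 -0.30725108  0.11677686] [ 0.53996137 -0.19585681  0.60371732]
box ((0.453671395778656, -0.37498950958251953), (0.08239611238241196, 0.21571868658065796), 4.832498550415039) [[ 0.4035334  -0.27098423]
 [ 0.4217062  -0.4859361 ]
 [ 0.5038094  -0.4789948 ]
 [ 0.4856366  -0.2640429 ]]
-3.510264496442682 149
-3.196201633089494 153
now [0.1785 0.6507 0.2308] yawY 74.7 tiltz [-0.    -0.001] gap 0.0856 F [ 0.1  0.1 -0.5] t 0.1 j [-1.45  0.43  0.07  1.61 -0.03  1.11 -0.07]
  N 18 row t(cm) [-3.13  0.7   0.73] rz 0.0756 turn -78.0
```

```bash
python3 -m jog '[[8.5,-3.13,0.7,0.73,0,0,0.0756],[8,-3.13,0.7,0.73,0,0,0.0756],[7,-3.13,0.7,0.73,0,0,0.0756],[5,-3.13,0.7,0.73,0,0,0.0756],[5,-3.13,0.7,0.73,0,0,0.0756],[5,-3.13,0.7,0.73,0,0,0.0756],[5,-3.13,0.7,0.73,0,0,0.0756],[5,-3.13,0.7,0.73,0,0,0.0756],[5,-3.13,0.7,0.73,0,0,0.0756],[5,-3.13,0.7,0.73,0,0,0.0756],[5,-3.13,0.7,0.73,0,0,0.0756],[5,-3.13,0.7,0.73,0,0,0.0756],[5,-3.13,0.7,0.73,0,0,0.0756],[5,-3.13,0.7,0.73,0,0,0.0756],[5,-3.13,0.7,0.73,0,0,0.0756],[5,-3.13,0.7,0.73,0,0,0.0756],[5,-3.13,0.7,0.73,0,0,0.0756],[5,-3.13,0.7,0.73,0,0,0.0756],[5,0,0,0,0,0,0],[5,0,0,0,0,0,0]]'
python3 - <<'E'
from h import *
st=monitor.observe();plan(.590,.310,.003,-3.3,4,st)
p,d=imaging.read_camera("wrist");cv2.imwrite("pics/w1.png",p[:,:,::-1])
h=cv2.cvtColor(p,cv2.COLOR_RGB2HSV)
m=((h[...,0]>105)&(h[...,0]<130)&(h[...,1]>100)).astype(np.uint8)
n,l,s,c=cv2.connectedComponentsWithStats(m)
for i in range(1,n):
  if s[i,4]>200: print(s[i],c[i],wray(c[i],.013,st))
E
```

```text
time_s: 1.82
ee_pos: [0.5907, 0.3083, 0.0994]
tcp_rot: [2.288, 2.152, -0.002]
wrist_force: [-0.5, 1.3, 0.5]
finger_gap: 0.0499
grasp_force: 0.0
now [0.5907 0.3083 0.0994] yawY -3.5 tiltz [-0.001 -0.001] gap 0.0499 F [-0.5  1.3  0.5] t 1.8 j [-0.89  0.58  0.44  1.75 -0.31  0.88 -0.38]
  N 4 row t(cm) [ 0.04 -0.02  2.41] rz -0.0009 turn 0.2
```

View pics/w1.png

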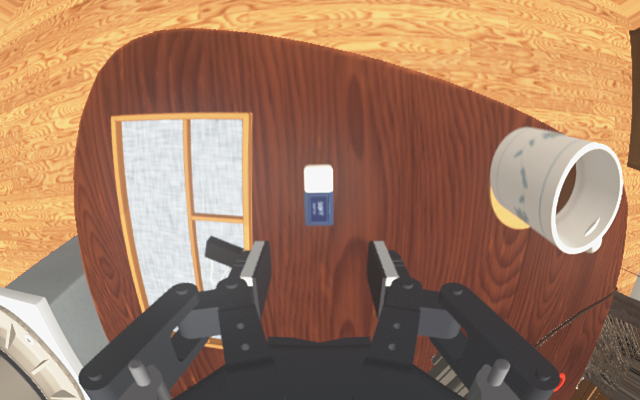

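The wrist view shows the eraser centred at about (318,195), between the open fingers. The post tray is at left, with its empty pocket spanning about (190–248, 118–214).

Run:
```python
from h import *
st=monitor.observe()
print("eraser",wray([[304,165],[333,165],[333,226],[304,226],[318.5,195.5]],.013,st).round(4))
print("post outer",wray([[112,117],[251,113]],.016,st).round(4))
print("pocket",wray([[190,120],[246,118],[245,214],[192,214]],.014,st).round(4))
```

```text
eraser [[0.5788 0.3393 0.013 ]
 [0.6008 0.338  0.013 ]
 [0.5985 0.288  0.013 ]
 [0.5752 0.2893 0.013 ]
 [0.5884 0.3144 0.013 ]]
post outer [[0.417  0.3955 0.016 ]
 [0.5425 0.3819 0.016 ]]
pocket [[0.4922 0.382  0.014 ]
 [0.5379 0.3785 0.014 ]
 [0.5282 0.3026 0.014 ]
 [0.4813 0.3046 0.014 ]]
```

```bash
python3 -m jog '[[5,0.4,-0.15,2.5,0,0,0],[5,0,0,2.5,0,0,0],[5,0,0,2.5,0,0,0],[5,0,0,2,0,0,0],[5,0,0,0.1,0,0,0],[1,0,0,0,0,0,0],[1,0,0,0,0,0,0],[1,0,0,0,0,0,0],[1,0,0,0,0,0,0],[1,0,0,0,0,0,0],[1,0,0,-2,0,0,0],[1,0,0,-3,0,0,0],[1,0,0,-4,0,0,0],[1,0,0,-3,0,0,0]]'
python3 - <<'E'
from h import *
plan(.47,.0,.16,40,14)
plan(.454,-.375,.16,93.5,20)
E
```

```text
time_s: 3.03
ee_pos: [0.5895, 0.315, 0.1272]
tcp_rot: [2.285, 2.156, 0.003]
wrist_force: [0.4, 0.7, -0.4]
finger_gap: 0.0203
grasp_force: 58.9
now [0.5895 0.315  0.1272] yawY -3.3 tiltz [0.001 0.001] gap 0.0203 F [ 0.4  0.7 -0.4] t 3.0 j [-0.91  0.55  0.45  1.73 -0.29  0.92 -0.4 ]
  N 14 row t(cm) [-1.95 -1.5  -0.24] rz -0.054 turn 43.3
now [0.5895 0.315  0.1272] yawY -3.3 tiltz [0.001 0.001] gap 0.0203 F [ 0.4  0.7 -0.4] t 3.0 j [-0.91  0.55  0.45  1.73 -0.29  0.92 -0.4 ]
  N 20 row t(cm) [-3.27  2.02 -0.17] rz 0.0726 turn -83.2
```

Run:
```python
from h import *
st=monitor.observe()
plan(.46,.0,.15,-45,10,st)
R=Ro.from_euler('z',-45-90+180,degrees=True)*Ro.from_rotvec([0,np.pi,0])
for k in (0,90,180,270):
  R=Ro.from_euler('z',k-45,degrees=True)*Ro.from_rotvec([np.pi,0,0]); y=R.as_matrix()[:2,1]
  if abs(np.degrees(np.arctan2(y[1],y[0]))+45)<1: break
st2=dict(st,tcp_rot=R.as_rotvec(),ee_pos=np.array([.46,0,.15]))
plan(.40,-.375,.16,-86.5,10,st2)
```

```text
now [0.5895 0.315  0.1272] yawY -3.3 tiltz [0.001 0.001] gap 0.0203 F [ 0.4  0.7 -0.4] t 3.0 j [-0.91  0.55  0.45  1.73 -0.29  0.92 -0.4 ]
  N 10 row t(cm) [-3.48 -0.02 -0.23] rz 0.0727 turn -41.7
now [0.46 0.   0.15] yawY -45.0 tiltz [ 0. -0.] gap 0.0203 F [ 0.4  0.7 -0.4] t 3.0 j [-0.91  0.55  0.45  1.73 -0.29  0.92 -0.4 ]
  N 10 row t(cm) [-2.25  3.16 -0.1 ] rz 0.0724 turn -41.5
```

```bash
python3 -m jog '[[1,0,-3,-0.5,0,0,0],[1,0,-4,-0.5,0,0,0],[1,0,-4,-0.5,0,0,0],[1,0,-2,-0.5,0,0,0]]'
python3 - <<'E'
from h import *
plan(.43,-.03,.16,-45,11)
E
```

```text
time_s: 3.37
ee_pos: [0.4552, 0.3228, 0.1445]
tcp_rot: [-2.282, -2.157, 0.001]
wrist_force: [2.0, 1.7, -0.6]
finger_gap: 0.0206
grasp_force: 58.9
now [0.4552 0.3228 0.1445] yawY -3.2 tiltz [-0.002  0.001] gap 0.0206 F [ 2.   1.7 -0.6] t 3.4 j [-1.12  0.36  0.48  1.97 -0.22  0.86 -0.58]
  N 11 row t(cm) [-3.12  1.02 -0.14] rz 0.0663 turn -41.8
```

```bash
python3 -m jog '[[1,-3.12,1.02,-0.14,0,0,0.0663],[1,-3.12,1.02,-0.14,0,0,0.0663],[1,-3.12,1.02,-0.14,0,0,0.0663],[1,-3.12,1.02,-0.14,0,0,0.0663],[1,-3.12,1.02,-0.14,0,0,0.0663],[1,-3.12,1.02,-0.14,0,0,0.0663],[1,-3.12,1.02,-0.14,0,0,0.0663],[1,-3.12,1.02,-0.14,0,0,0.0663],[1,-3.12,1.02,-0.14,0,0,0.0663],[1,-3.12,1.02,-0.14,0,0,0.0663],[1,-3.12,1.02,-0.14,0,0,0.0663]]'
python3 -m jog '[[1,-1.82,3.03,-0.3,0,0,0.0724],[1,-1.82,3.03,-0.3,0,0,0.0724],[1,-1.82,3.03,-0.3,0,0,0.0724],[1,-1.82,3.03,-0.3,0,0,0.0724],[1,-1.82,3.03,-0.3,0,0,0.0724],[1,-1.82,3.03,-0.3,0,0,0.0724],[1,-1.82,3.03,-0.3,0,0,0.0724],[1,-1.82,3.03,-0.3,0,0,0.0724],[1,-1.82,3.03,-0.3,0,0,0.0724],[1,-1.82,3.03,-0.3,0,0,0.0724],[1,0,0,0,0,0,0],[1,0,0,0,0,0,0]]'
python3 - <<'E'
from h import *
st=monitor.observe();plan(.454,-.375,.16,-86.5,2,st)
p,d=imaging.read_camera("wrist");cv2.imwrite("pics/w2.png",p[:,:,::-1])
E
```

```text
time_s: 4.28
ee_pos: [0.4331, -0.0312, 0.1599]
tcp_rot: [-2.905, -1.194, -0.002]
wrist_force: [0.8, 0.4, 0.7]
finger_gap: 0.0208
grasp_force: 58.9
time_s: 5.28
ee_pos: [0.4034, -0.3765, 0.1901]
tcp_rot: [3.14, 0.087, 0.001]
wrist_force: [-0.6, 0.5, -0.8]
finger_gap: 0.0206
grasp_force: 59.0
now [ 0.4034 -0.3765  0.1901] yawY -86.8 tiltz [ 0.001 -0.001] gap 0.0206 F [-0.6  0.5 -0.8] t 5.3 j [-0.14  0.41  1.    1.97 -0.42  0.98 -0.46]
  N 2 row t(cm) [2.53 0.07 1.51] rz -0.0028 turn 0.3
```

View pics/w2.png

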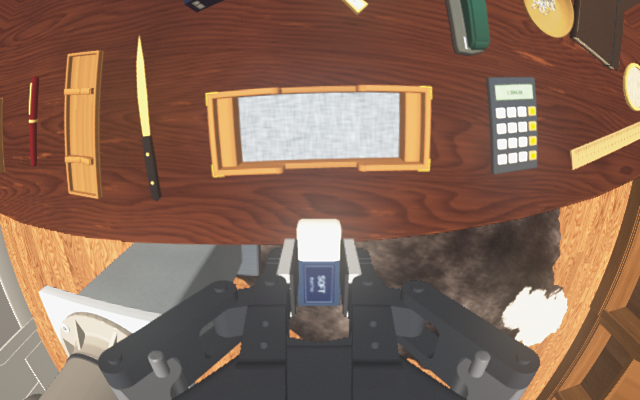

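The wrist view shows the box rim corners at about (206,94), (431,88), (430,171) and (211,177), with the eraser held at (320,260). The tray (84,125), pen (33,121) and opener (149,118) are visible at left.

Run:
```python
from h import *
st=monitor.observe()
B=wray([[206,94],[431,88],[430.5,171],[211,177]],.046,st);print("box",B.round(4),B.mean(0).round(4))
for a,b in((0,1),(3,2)):
  e=B[a]-B[b];print(np.degrees(np.arctan2(e[1],e[0])))
print("tray",(q:=wray([[68,53],[103,52],[101,197],[67,191]],.012,st)).round(3),q.mean(0))
```

```text
box [[ 0.4835 -0.2631  0.046 ]
 [ 0.5018 -0.4763  0.046 ]
 [ 0.4207 -0.4855  0.046 ]
 [ 0.4017 -0.2679  0.046 ]] [ 0.4519 -0.3732  0.046 ]
94.90667159487278
94.9851030083311
tray [[ 0.553 -0.041  0.012]
 [ 0.544 -0.106  0.012]
 [ 0.359 -0.091  0.012]
 [ 0.364 -0.023  0.012]] [ 0.45495063 -0.06542031  0.012     ]
```

```bash
python3 -m jog '[[1,2.5,0.1,2,0,0,-0.03],[1,2.5,0,3,0,0,0],[1,0,0,3,0,0,0],[1,0,0,3,0,0,0],[1,0,0,3,0,0,0],[1,0,0,2.5,0,0,0],[1,0,0,1,0,0,0],[1,0,0,0.2,0,0,0],[1,0,0,0,0,0,0],[3.5,0,0,0,0,0,0],[3.5,0,0,0,0,0,0],[3.5,0,0,0,0,0,0]]'
```

```text
time_s: 6.33
ee_pos: [0.4553, -0.372, 0.0136]
tcp_rot: [3.138, 0.141, 0.003]
wrist_force: [-0.2, -0.5, 0.0]
finger_gap: 0.0352
grasp_force: 0.0
```

```bash
python3 -m jog '[[3.5,0,0,-2,0,0,0],[3.5,0,0,-4,0,0,0],[3.5,0,0,-4,0,0,0],[3.5,0,0,-2,0,0,0]]'
python3 - <<'E'
from h import *
plan(.40,-.068,.15,-94.7,9)
E
```

```text
time_s: 6.67
ee_pos: [0.4551, -0.373, 0.1368]
tcp_rot: [3.136, 0.139, 0.005]
wrist_force: [0.8, -0.9, 1.4]
finger_gap: 0.0347
grasp_force: 0.0
now [ 0.4551 -0.373   0.1368] yawY -84.9 tiltz [ 0.003 -0.002] gap 0.0347 F [ 0.8 -0.9  1.4] t 6.7 j [-0.09  0.54  0.89  1.93 -0.53  0.92 -0.42]
  N 9 row t(cm) [-0.57 -3.4  -0.16] rz 0.019 turn -9.8
```

```bash
python3 -m jog '[[7.5,-0.2,-3.4,-0.16,0,0,0.019],[7.5,-0.2,-3.4,-0.16,0,0,0.019],[7.5,-0.2,-3.4,-0.16,0,0,0.019],[7.5,-0.2,-3.4,-0.16,0,0,0.019],[7.5,-0.2,-3.4,-0.16,0,0,0.019],[7.5,-0.2,-3.4,-0.16,0,0,0.019],[7.5,-0.2,-3.4,-0.16,0,0,0.019],[7.5,-0.2,-3.4,-0.16,0,0,0.019],[7.5,-0.2,-3.4,-0.16,0,0,0.019],[7.5,0,0,0,0,0,0],[7.5,0,0,0,0,0,0]]'
python3 - <<'E'
from h import *
st=monitor.observe();plan(.456,-.065,.0,-94.7,6,st)
a,_=imaging.read_camera("wrist");b,_=imaging.read_camera("top")
im=np.vstack([a,np.zeros((200,640,3),np.uint8)]);im[400:600,:420]=cv2.resize(b[228:278,400:505],None,fx=4,fy=4,interpolation=3)
cv2.imwrite("pics/w3.png",im[:,:,::-1])
E
```

```text
time_s: 7.58
ee_pos: [0.4329, -0.0656, 0.147]
tcp_rot: [-3.138, 0.117, -0.001]
wrist_force: [-0.3, -0.7, 0.5]
finger_gap: 0.075
grasp_force: 0.0
now [ 0.4329 -0.0656  0.147 ] yawY -94.3 tiltz [0.001 0.001] gap 0.075 F [-0.3 -0.7  0.5] t 7.6 j [-1.    0.3   1.19  2.24 -0.39  0.82 -1.2 ]
  N 6 row t(cm) [ 0.38 -0.04  2.45] rz 0.0013 turn -0.4
```

View pics/w3.png

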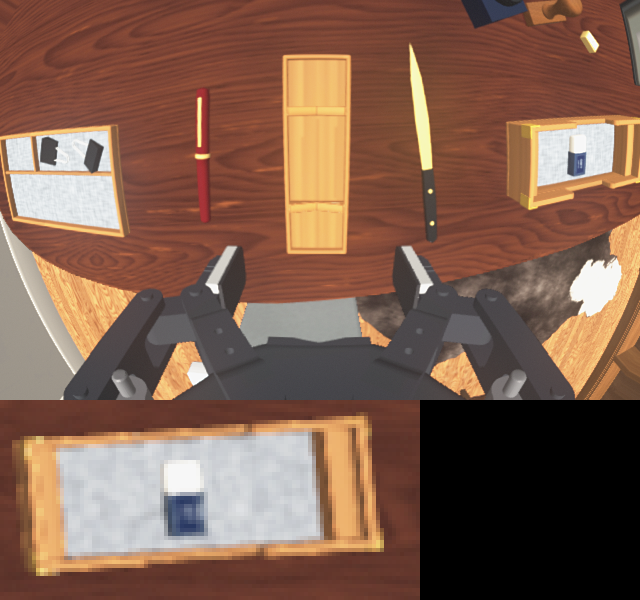

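The eraser lies flat in the box. In the wrist view the tray corners are (283,56), (350,56), (347,252) and (287,252); the pen runs from (203,88) to (204,221) and the opener from (410,44) to (432,240).

Run:
```python
from h import *
st=monitor.observe()
def seg(n,a,b,z):
  q=wray([a,b],z,st);e=q[0]-q[1];print(n,q.round(4).tolist(),"mid",q.mean(0).round(4),"len",np.linalg.norm(e).round(3),"yaw",np.degrees(np.arctan2(e[1],e[0])).round(1))
seg("tray",(316.5,56),(317,252),.012);seg("trayL",(283,56),(287,252),.012);seg("trayR",(350,56),(347,252),.012)
seg("pen",(203,88),(205,221),.007);seg("op",(410,44),(432,240),.005)
```

```text
tray [[0.5481, -0.0762, 0.012], [0.3602, -0.0614, 0.012]] mid [ 0.4541 -0.0688  0.012 ] len 0.188 yaw -4.5
trayL [[0.551, -0.0468, 0.012], [0.3624, -0.031, 0.012]] mid [ 0.4567 -0.0389  0.012 ] len 0.189 yaw -4.8
trayR [[0.5461, -0.1056, 0.012], [0.3576, -0.0918, 0.012]] mid [ 0.4519 -0.0987  0.012 ] len 0.189 yaw -4.2
pen [[0.5325, 0.0322, 0.007], [0.4, 0.0519, 0.007]] mid [0.4663 0.042  0.007 ] len 0.134 yaw -8.4
op [[0.5576, -0.1638, 0.005], [0.3582, -0.1847, 0.005]] mid [ 0.4579 -0.1742  0.005 ] len 0.201 yaw 6.0
```

```bash
python3 -m jog '[[7.5,1.1,0,2.5,0,0,0],[7.5,1.1,0,3,0,0,0],[7.5,0,0,3,0,0,0],[7.5,0,0,3,0,0,0],[7.5,0,0,2.2,0,0,0],[7.5,0,0,1.1,0,0,0],[5,0,0,0,0,0,0],[5,0,0,0,0,0,0],[5,0,0,0,0,0,0],[5,0,0,0,0,0,0],[5,0,0,0,0,0,0]]'
python3 - <<'E'
from h import *
plan(.455,-.067,.15,-94.6,5)
E
```

```text
time_s: 8.6
ee_pos: [0.4549, -0.0703, -0.0006]
tcp_rot: [-3.139, 0.127, -0.002]
wrist_force: [0.7, 0.2, -0.7]
finger_gap: 0.0584
grasp_force: 64.2
now [ 0.4549 -0.0703 -0.0006] yawY -94.6 tiltz [0.001 0.   ] gap 0.0584 F [ 0.7  0.2 -0.7] t 8.6 j [-0.58  0.58  0.73  2.27 -0.78  0.55 -0.88]
  N 5 row t(cm) [ 0.   -0.07 -3.01] rz -0.0001 turn 0.0
```

```bash
sed -i 's/def plan(x,y,z,close_deg,N,st=None):/def plan(x,y,z,close_deg,N,st=None,wrap=0):/; s/    rz=-np.radians(dy)\/N/    dy+=wrap; rz=-np.radians(dy)\/N/' h.py
python3 -m jog '[[5,0,0,-1,0,0,0],[5,0,0,-3,0,0,0],[5,0,0,-4,0,0,0],[5,0,0,-4,0,0,0],[5,0,0,-2,0,0,0]]'
python3 - <<'E'
from h import *
plan(.4,-.374,.14,4.9,18,wrap=180)
plan(.453,-.374,.14,4.9,18,wrap=180)
E
```

```text
time_s: 9.02
ee_pos: [0.455, -0.0708, 0.142]
tcp_rot: [-3.138, 0.128, -0.003]
wrist_force: [1.6, -0.0, -0.7]
finger_gap: 0.058
grasp_force: 65.1
now [ 0.455  -0.0708  0.142 ] yawY -94.7 tiltz [0.002 0.001] gap 0.058 F [ 1.6 -0.  -0.7] t 9.0 j [-0.91  0.35  1.12  2.2  -0.44  0.83 -1.16]
  N 18 row t(cm) [-1.55  1.18  0.01] rz -0.0966 turn 99.6
now [ 0.455  -0.0708  0.142 ] yawY -94.7 tiltz [0.002 0.001] gap 0.058 F [ 1.6 -0.  -0.7] t 9.0 j [-0.91  0.35  1.12  2.2  -0.44  0.83 -1.16]
  N 18 row t(cm) [-1.3   1.41  0.01] rz -0.0966 turn 99.6
```

```bash
python3 -m jog '[[5,-1.3,1.41,0,0,0,-0.0966],[5,-1.3,1.41,0,0,0,-0.0966],[5,-1.3,1.41,0,0,0,-0.0966],[5,-1.3,1.41,0,0,0,-0.0966],[5,-1.3,1.41,0,0,0,-0.0966],[5,-1.3,1.41,0,0,0,-0.0966],[5,-1.3,1.41,0,0,0,-0.0966],[5,-1.3,1.41,0,0,0,-0.0966],[5,-1.3,1.41,0,0,0,-0.0966],[5,-1.3,1.41,0,0,0,-0.0966],[5,-1.3,1.41,0,0,0,-0.0966],[5,-1.3,1.41,0,0,0,-0.0966],[5,-1.3,1.41,0,0,0,-0.0966],[5,-1.3,1.41,0,0,0,-0.0966],[5,-1.3,1.41,0,0,0,-0.0966],[5,-1.3,1.41,0,0,0,-0.0966],[5,-1.3,1.41,0,0,0,-0.0966],[5,-1.3,1.41,0,0,0,-0.0966],[5,0,0,0,0,0,0],[5,0,0,0,0,0,0]]'
python3 - <<'E'
from h import *
st=monitor.observe();plan(.453,-.374,.09,4.9,2,st)
a,_=imaging.read_camera("wrist");b,_=imaging.read_camera("top")
im=np.vstack([a,np.zeros((200,640,3),np.uint8)]);im[400:600,:420]=cv2.resize(b[228:278,400:505],None,fx=4,fy=4,interpolation=3)
cv2.imwrite("pics/w4.png",im[:,:,::-1])
E
```

```text
time_s: 10.68
ee_pos: [0.4531, -0.3741, 0.1389]
tcp_rot: [2.123, 2.315, -0.001]
wrist_force: [-0.5, 0.2, -1.0]
finger_gap: 0.0582
grasp_force: 65.1
now [ 0.4531 -0.3741  0.1389] yawY 4.9 tiltz [-0.    -0.001] gap 0.0582 F [-0.5  0.2 -1. ] t 10.7 j [ 0.1   0.45  0.62  1.92 -0.33  0.88  0.97]
  N 2 row t(cm) [ 0.01 -0.    2.45] rz 0.0004 turn -0.0
```

View pics/w4.png

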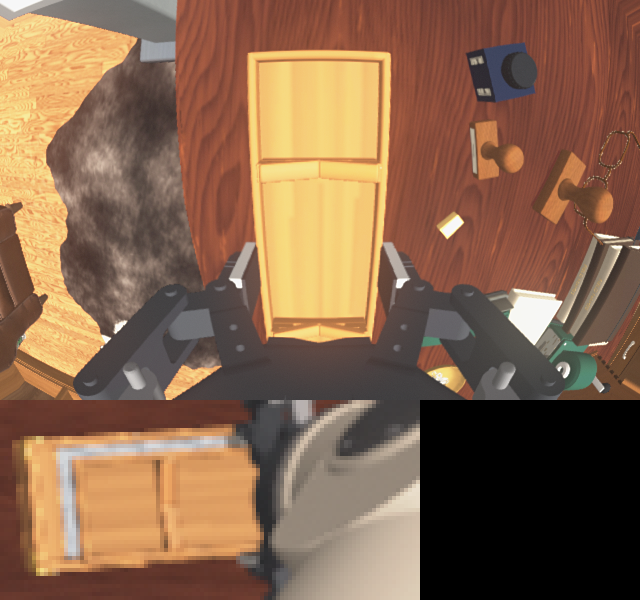

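The wrist view shows the tray held level, with its far corners at (249,54) and (389,54). I'll check its position relative to the tool along its length.

Run:
```python
from h import *
st=monitor.observe();T=Ro.from_rotvec(st["tcp_rot"]).as_matrix()
print(((wray([[248.5,53],[390.5,53],[319.5,53]],.1515,st)-st["ee_pos"])@T).round(4))
```

```text
[[ 0.0982 -0.0314 -0.0127]
 [ 0.0983  0.0282 -0.0127]
 [ 0.0972 -0.0016 -0.0127]]
```

```bash
python3 -m jog '[[5,-0.1,0.05,2,0,0,0],[5,0,0,2.5,0,0,0],[5,0,0,2.5,0,0,0],[5,0,0,1.5,0,0,0],[5,0,0,1,0,0,0],[5,0,0,0.7,0,0,0],[5,0,0,0.2,0,0,0],[5,0,0,0,0,0,0]]'
```

```text
time_s: 11.45
ee_pos: [0.4538, -0.3743, 0.035]
tcp_rot: [2.122, 2.316, -0.0]
wrist_force: [0.2, 0.3, -1.2]
finger_gap: 0.0585
grasp_force: 65.1
```

```bash
python3 -m jog '[[5,0,0,0.2,0,0,0],[5,0,0,0.1,0,0,0],[5,0,0,0,0,0,0],[7,0,0,0,0,0,0],[7,0,0,0,0,0,0],[7,0,0,0,0,0,0],[7,0,0,-2,0,0,0],[7,0,0,-3,0,0,0],[6,0,0,-4,0,0,0],[4,0,0,-3,0,0,0]]'
python3 - <<'E'
from h import *
st=monitor.observe()
plan(.43,.04,.15,81.5,18,st)
plan(.467,.043,.15,81.5,18,st)
E
```

```text
time_s: 12.28
ee_pos: [0.4535, -0.3749, 0.154]
tcp_rot: [2.122, 2.315, -0.0]
wrist_force: [0.4, -0.2, 1.5]
finger_gap: 0.0492
grasp_force: 0.0
now [ 0.4535 -0.3749  0.154 ] yawY 5.0 tiltz [ 0.    -0.001] gap 0.0492 F [ 0.4 -0.2  1.5] t 12.3 j [ 0.09  0.43  0.64  1.91 -0.32  0.91  0.97]
  N 18 row t(cm) [1.96 1.53 0.02] rz -0.0742 turn 76.5
now [ 0.4535 -0.3749  0.154 ] yawY 5.0 tiltz [ 0.    -0.001] gap 0.0492 F [ 0.4 -0.2  1.5] t 12.3 j [ 0.09  0.43  0.64  1.91 -0.32  0.91  0.97]
  N 18 row t(cm) [1.83 1.71 0.02] rz -0.0742 turn 76.5
```

Run:
```python
from h import *
st=monitor.observe()
plan(.41,-.17,.15,43,9,st)
R=Ro.from_euler('z',43+90,degrees=True)*Ro.from_rotvec([np.pi,0,0])
plan(.467,.043,.13,81.5,9,dict(st,tcp_rot=R.as_rotvec(),ee_pos=np.array([.41,-.17,.15])))
```

```text
now [ 0.4535 -0.3749  0.154 ] yawY 5.0 tiltz [ 0.    -0.001] gap 0.0492 F [ 0.4 -0.2  1.5] t 12.3 j [ 0.09  0.43  0.64  1.91 -0.32  0.91  0.97]
  N 9 row t(cm) [2.33 0.41 0.04] rz -0.0737 turn 38.0
now [ 0.41 -0.17  0.15] yawY 43.0 tiltz [0. 0.] gap 0.0492 F [ 0.4 -0.2  1.5] t 12.3 j [ 0.09  0.43  0.64  1.91 -0.32  0.91  0.97]
  N 9 row t(cm) [0.64 2.41 0.22] rz -0.0747 turn 38.5
```

```bash
python3 -m jog '[[4,2.33,0.41,0,0,0,-0.0737],[4,2.33,0.41,0,0,0,-0.0737],[4,2.33,0.41,0,0,0,-0.0737],[4,2.33,0.41,0,0,0,-0.0737],[4,2.33,0.41,0,0,0,-0.0737],[4,2.33,0.41,0,0,0,-0.0737],[4,2.33,0.41,0,0,0,-0.0737],[4,2.33,0.41,0,0,0,-0.0737],[4,2.33,0.41,0,0,0,-0.0737],[4,0.64,2.41,0.2,0,0,-0.0747],[4,0.64,2.41,0.2,0,0,-0.0747],[4,0.64,2.41,0.2,0,0,-0.0747],[4,0.64,2.41,0.2,0,0,-0.0747],[4,0.64,2.41,0.2,0,0,-0.0747],[4,0.64,2.41,0.2,0,0,-0.0747],[4,0.64,2.41,0.2,0,0,-0.0747],[4,0.64,2.41,0.2,0,0,-0.0747],[4,0.64,2.41,0.2,0,0,-0.0747],[4,0,0,0,0,0,0],[4,0,0,0,0,0,0]]'
python3 - <<'E'
from h import *
st=monitor.observe();plan(.467,.043,.004,81.6,5,st)
a,_=imaging.read_camera("wrist");b,_=imaging.read_camera("top")
im=np.vstack([a,np.zeros((200,640,3),np.uint8)]);im[400:600,:420]=cv2.resize(b[228:278,400:505],None,fx=4,fy=4,interpolation=3)
cv2.imwrite("pics/w5.png",im[:,:,::-1])
E
```

```text
time_s: 13.95
ee_pos: [0.4674, 0.0438, 0.1337]
tcp_rot: [-0.229, -3.133, -0.0]
wrist_force: [0.5, -0.8, 0.7]
finger_gap: 0.0401
grasp_force: 0.0
now [0.4674 0.0438 0.1337] yawY 81.7 tiltz [-0.  0.] gap 0.0401 F [ 0.5 -0.8  0.7] t 13.9 j [-0.44  0.22  0.23  2.16 -0.07  0.77  1.27]
  N 5 row t(cm) [ 0.01 -0.02  2.59] rz 0.0002 turn -0.1
```

View pics/w5.png

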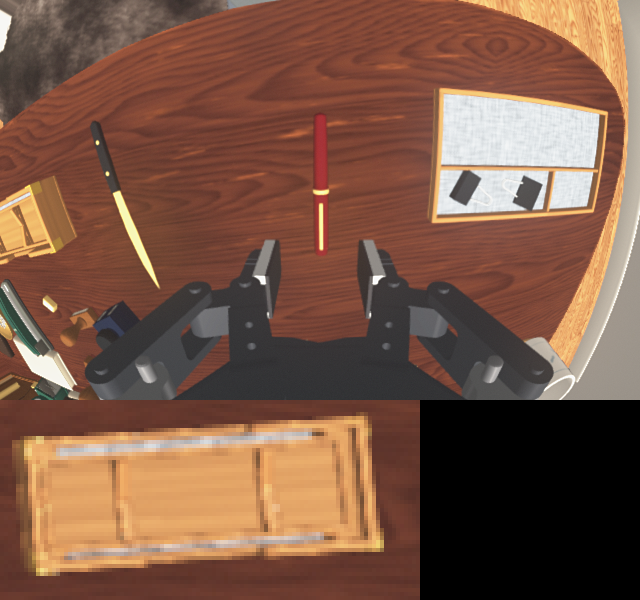

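The tray is seated in the box with even gaps. The pen runs from (320,114) to (321,254), square between the fingers.

Run:
```python
from h import *
st=monitor.observe();T=Ro.from_rotvec(st["tcp_rot"]).as_matrix()
q=wray([[320,114],[321,254]],.010,st);print(q.round(4),q.mean(0).round(4),((q-st["ee_pos"])@T).round(4))
_,d=imaging.read_camera("top");X=cloud("top",d)
m=np.zeros((400,640),bool);m[225:280,398:505]=True
P=X[m&(X[...,2]>.02)&(X[...,2]<.08)]
c=np.array([.453,-.374]);a=np.radians(94.9);L=(P[:,:2]-c)@np.array([[np.cos(a),-np.sin(a)],[np.sin(a),np.cos(a)]])
r=cv2.minAreaRect((L[P[:,2]>.03]*1000).astype(np.float32));print("outer",r)
k=(abs(L[:,0])<90)&(abs(L[:,1])<.025)
for lo in(-.08,-.03,.02,.06):
  s=k&(L[:,0]>lo)&(L[:,0]<lo+.02);print(lo,np.median(P[s,2]))
```

```text
[[0.4007 0.0527 0.01  ]
 [0.5321 0.0342 0.01  ]] [0.4664 0.0434 0.01  ] [[ 0.0676  0.0005  0.1237]
 [-0.0651  0.0017  0.1238]]
outer ((-2.1864013671875, -0.29634857177734375), (82.3365478515625, 217.619384765625), 89.75212097167969)
-0.08 0.03600292885021139
-0.03 0.03586464739283045
0.02 0.0357072956612246
0.06 0.0357308589815408
```

```bash
python3 -m jog '[[4,0.1,0.1,3,0,0,0],[4,0,0,4,0,0,0],[4,0,0,3.5,0,0,0],[4,0,0,2,0,0,0],[4,0,0,0.6,0,0,0],[0.8,0,0,0,0,0,0],[0.8,0,0,0,0,0,0],[0.8,0,0,0,0,0,0],[0.8,0,0,0,0,0,0],[0.8,0,0,0,0,0,0],[0.8,0,0,-1,0,0,0],[0.8,0,0,-3,0,0,0],[0.8,0,0,-4,0,0,0],[0.8,0,0,-4,0,0,0]]'
python3 - <<'E'
from h import *
st=monitor.observe()
plan(.41,-.17,.14,43,9,st)
R=Ro.from_euler('z',43+90,degrees=True)*Ro.from_rotvec([np.pi,0,0])
plan(.453,-.374,.14,4.9,9,dict(st,tcp_rot=R.as_rotvec(),ee_pos=np.array([.41,-.17,.14])))
E
```

```text
time_s: 15.27
ee_pos: [0.4657, 0.0437, 0.1246]
tcp_rot: [-0.232, -3.132, 0.001]
wrist_force: [0.5, 1.2, 0.6]
finger_gap: 0.0114
grasp_force: 58.7
now [0.4657 0.0437 0.1246] yawY 81.5 tiltz [-0.001 -0.001] gap 0.0114 F [0.5 1.2 0.6] t 15.3 j [-0.45  0.23  0.24  2.17 -0.08  0.75  1.27]
  N 9 row t(cm) [-0.48 -2.45 -0.17] rz 0.0747 turn -38.5
now [ 0.41 -0.17  0.14] yawY 43.0 tiltz [0. 0.] gap 0.0114 F [0.5 1.2 0.6] t 15.3 j [-0.45  0.23  0.24  2.17 -0.08  0.75  1.27]
  N 9 row t(cm) [-2.29 -0.58 -0.  ] rz 0.0739 turn -38.1
```

```bash
python3 -m jog '[[0.8,-0.48,-2.45,-0.17,0,0,0.0747],[0.8,-0.48,-2.45,-0.17,0,0,0.0747],[0.8,-0.48,-2.45,-0.17,0,0,0.0747],[0.8,-0.48,-2.45,-0.17,0,0,0.0747],[0.8,-0.48,-2.45,-0.17,0,0,0.0747],[0.8,-0.48,-2.45,-0.17,0,0,0.0747],[0.8,-0.48,-2.45,-0.17,0,0,0.0747],[0.8,-0.48,-2.45,-0.17,0,0,0.0747],[0.8,-0.48,-2.45,-0.17,0,0,0.0747],[0.8,-2.29,-0.58,0,0,0,0.0739],[0.8,-2.29,-0.58,0,0,0,0.0739],[0.8,-2.29,-0.58,0,0,0,0.0739],[0.8,-2.29,-0.58,0,0,0,0.0739],[0.8,-2.29,-0.58,0,0,0,0.0739],[0.8,-2.29,-0.58,0,0,0,0.0739],[0.8,-2.29,-0.58,0,0,0,0.0739],[0.8,-2.29,-0.58,0,0,0,0.0739],[0.8,-2.29,-0.58,0,0,0,0.0739],[0.8,0,0,0,0,0,0],[0.8,0,0,0,0,0,0]]'
python3 - <<'E'
from h import *
st=monitor.observe();plan(.454,-.374,.05,4.9,4,st)
a,_=imaging.read_camera("wrist")
cv2.imwrite("pics/w6.png",a[:,:,::-1])
E
```

```text
time_s: 16.93
ee_pos: [0.4539, -0.3747, 0.1388]
tcp_rot: [2.126, 2.312, 0.0]
wrist_force: [-0.3, 0.2, 0.0]
finger_gap: 0.0115
grasp_force: 58.9
now [ 0.4539 -0.3747  0.1388] yawY 4.8 tiltz [ 0. -0.] gap 0.0115 F [-0.3  0.2  0. ] t 16.9 j [ 0.08  0.45  0.65  1.92 -0.35  0.88  0.99]
  N 4 row t(cm) [0.02 0.   2.22] rz -0.0004 turn 0.1
```

View pics/w6.png

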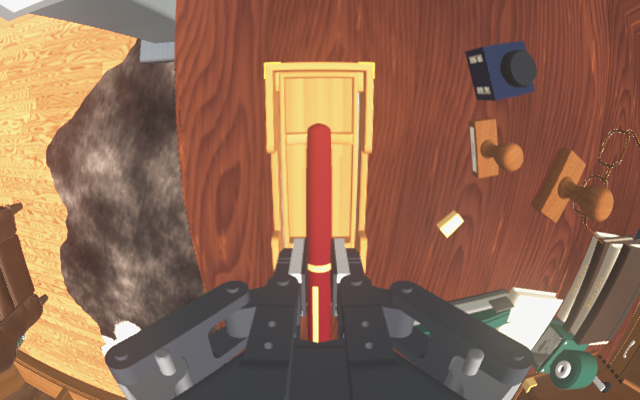

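The wrist view shows the pen held along the tray axis, centred over the V notches, so I'll lower it.

```bash
python3 -m jog '[[0.8,0,0,2.5,0,0,0],[0.8,0,0,3,0,0,0],[0.8,0,0,2,0,0,0],[0.8,0,0,1,0,0,0],[0.8,0,0,0.4,0,0,0],[0.8,0,0,0,0,0,0]]'
```

```text
time_s: 17.48
ee_pos: [0.4545, -0.3732, 0.049]
tcp_rot: [-2.123, -2.315, -0.0]
wrist_force: [-0.4, -0.6, 0.5]
finger_gap: 0.0114
grasp_force: 58.9
```

```bash
python3 -m jog '[[0.8,0,0,0.1,0,0,0],[0.8,0,0,0,0,0,0],[1.4,0,0,0,0,0,0],[1.7,0,0,0,0,0,0],[2.5,0,0,0,0,0,0],[3,0,0,0,0,0,0],[3,0,0,-1,0,0,0],[3,0,0,-3,0,0,0],[3,0,0,-4,0,0,0],[3,0,0,-3,0,0,0]]'
python3 - <<'E'
from h import *
st=monitor.observe()
plan(.425,-.177,.12,-84,12,st)
plan(.425,-.177,.12,-84,12,st,wrap=180)
a,_=imaging.read_camera("wrist");cv2.imwrite("pics/w7.png",a[:,:,::-1])
E
```

```text
time_s: 18.32
ee_pos: [0.454, -0.3743, 0.1608]
tcp_rot: [2.125, 2.313, -0.001]
wrist_force: [0.8, -0.8, 0.9]
finger_gap: 0.0301
grasp_force: 0.0
now [ 0.454  -0.3743  0.1608] yawY 4.9 tiltz [ 0.    -0.001] gap 0.0301 F [ 0.8 -0.8  0.9] t 18.3 j [ 0.06  0.43  0.67  1.9  -0.33  0.92  0.97]
  N 12 row t(cm) [ 1.32 -1.28  0.34] rz 0.1293 turn -88.9
now [ 0.454  -0.3743  0.1608] yawY 4.9 tiltz [ 0.    -0.001] gap 0.0301 F [ 0.8 -0.8  0.9] t 18.3 j [ 0.06  0.43  0.67  1.9  -0.33  0.92  0.97]
  N 12 row t(cm) [1.45 1.15 0.34] rz -0.1325 turn 91.1
```

View pics/w7.png

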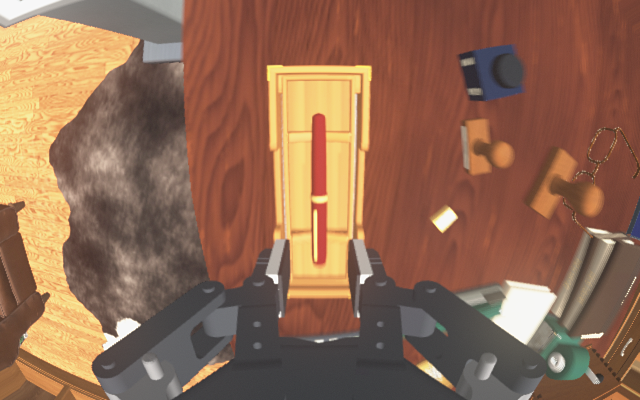

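The pen lies in both notches, from (319,115) to (319,263). Next is the opener.

```bash
python3 -m jog '[[3,1.13,-1.1,0.2,0,0,0.1108],[3,1.13,-1.1,0.2,0,0,0.1108],[3,1.13,-1.1,0.2,0,0,0.1108],[3,1.13,-1.1,0.2,0,0,0.1108],[3,1.13,-1.1,0.2,0,0,0.1108],[3,1.13,-1.1,0.2,0,0,0.1108],[3,1.13,-1.1,0.2,0,0,0.1108],[3,1.13,-1.1,0.2,0,0,0.1108],[3,1.13,-1.1,0.2,0,0,0.1108],[3,1.13,-1.1,0.2,0,0,0.1108],[3,1.13,-1.1,0.2,0,0,0.1108],[3,1.13,-1.1,0.2,0,0,0.1108],[3,1.13,-1.1,0.2,0,0,0.1108],[3,1.13,-1.1,0.2,0,0,0.1108],[3,0,0,0,0,0,0],[3,0,0,0,0,0,0]]'
python3 - <<'E'
from h import *
st=monitor.observe();plan(.425,-.1765,.002,-84,6,st)
p,_=imaging.read_camera("wrist");cv2.imwrite("pics/w8.png",p[:,:,::-1])
E
```

```text
time_s: 19.7
ee_pos: [0.4273, -0.1757, 0.1302]
tcp_rot: [3.137, 0.17, -0.001]
wrist_force: [-0.3, 0.3, -0.3]
finger_gap: 0.0302
grasp_force: 0.0
now [ 0.4273 -0.1757  0.1302] yawY -83.8 tiltz [-0. -0.] gap 0.0302 F [-0.3  0.3 -0.3] t 19.7 j [-0.67  0.41  1.14  2.21 -0.51  0.82 -0.66]
  N 6 row t(cm) [-0.04  0.01  2.14] rz 0.0006 turn -0.2
```

View pics/w8.png

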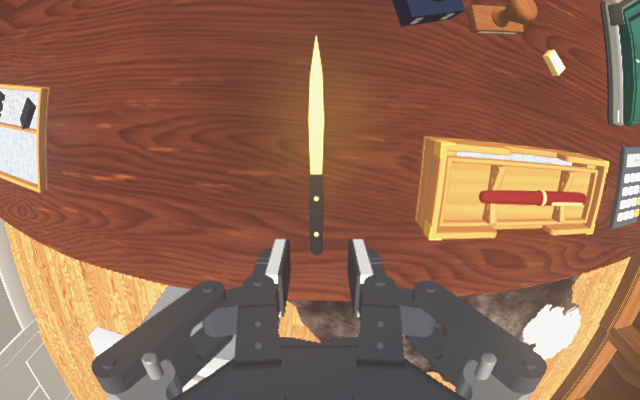

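The opener's tip is at (316,36), the handle junction at (316,174) and the butt at (316,254).

Run:
```python
from h import *
st=monitor.observe();T=Ro.from_rotvec(st["tcp_rot"]).as_matrix()
print(((wray([[316,36],[316,174.5],[316.5,254]],.006,st)-st["ee_pos"])@T).round(4))
```

```text
[[ 0.1318 -0.0022  0.1242]
 [ 0.01   -0.0023  0.1242]
 [-0.0694 -0.002   0.1242]]
```

```bash
python3 -m jog '[[3,-0.2,-0.15,3,0,0,0],[3,0,0,4,0,0,0],[3,0,0,3.5,0,0,0],[3,0,0,1.8,0,0,0],[3,0,0,0.4,0,0,0],[0.5,0,0,0,0,0,0],[0.5,0,0,0,0,0,0],[0.5,0,0,0,0,0,0],[0.5,0,0,0,0,0,0],[0.5,0,0,0,0,0,0],[0.5,0,0,-1,0,0,0],[0.5,0,0,-3,0,0,0],[0.5,0,0,-4,0,0,0],[0.5,0,0,-4,0,0,0]]'
python3 - <<'E'
from h import *
st=monitor.observe()
plan(.45,.03,.13,-45,9,st)
R=Ro.from_euler('z',-45+90,degrees=True)*Ro.from_rotvec([np.pi,0,0])
plan(.437,.241,.13,-6.5,9,dict(st,tcp_rot=R.as_rotvec(),ee_pos=np.array([.45,.03,.13])))
E
```

```text
time_s: 20.92
ee_pos: [0.4238, -0.1752, 0.1243]
tcp_rot: [3.137, 0.164, -0.004]
wrist_force: [2.2, 1.7, 0.7]
finger_gap: 0.0102
grasp_force: 59.7
now [ 0.4238 -0.1752  0.1243] yawY -84.0 tiltz [-0.002 -0.   ] gap 0.0102 F [2.2 1.7 0.7] t 20.9 j [-0.66  0.41  1.12  2.22 -0.52  0.81 -0.66]
  N 9 row t(cm) [ 1.19 -2.02 -0.06] rz -0.0756 turn 39.0
now [0.45 0.03 0.13] yawY -45.0 tiltz [ 0. -0.] gap 0.0102 F [2.2 1.7 0.7] t 20.9 j [-0.66  0.41  1.12  2.22 -0.52  0.81 -0.66]
  N 9 row t(cm) [ 2.04 -1.25 -0.  ] rz -0.0747 turn 38.5
```

```bash
python3 -m jog '[[0.5,1.19,-2.02,-0.06,0,0,-0.0756],[0.5,1.19,-2.02,-0.06,0,0,-0.0756],[0.5,1.19,-2.02,-0.06,0,0,-0.0756],[0.5,1.19,-2.02,-0.06,0,0,-0.0756],[0.5,1.19,-2.02,-0.06,0,0,-0.0756],[0.5,1.19,-2.02,-0.06,0,0,-0.0756],[0.5,1.19,-2.02,-0.06,0,0,-0.0756],[0.5,1.19,-2.02,-0.06,0,0,-0.0756],[0.5,1.19,-2.02,-0.06,0,0,-0.0756],[0.5,2.04,-1.25,0,0,0,-0.0747],[0.5,2.04,-1.25,0,0,0,-0.0747],[0.5,2.04,-1.25,0,0,0,-0.0747],[0.5,2.04,-1.25,0,0,0,-0.0747],[0.5,2.04,-1.25,0,0,0,-0.0747],[0.5,2.04,-1.25,0,0,0,-0.0747],[0.5,2.04,-1.25,0,0,0,-0.0747],[0.5,2.04,-1.25,0,0,0,-0.0747],[0.5,2.04,-1.25,0,0,0,-0.0747],[0.5,0,0,0,0,0,0],[0.5,0,0,0,0,0,0]]'
python3 - <<'E'
from h import *
st=monitor.observe();plan(.437,.241,.05,-6.5,4,st)
p,_=imaging.read_camera("wrist");cv2.imwrite("pics/w9.png",p[:,:,::-1])
E
```

```text
time_s: 22.58
ee_pos: [0.4367, 0.2425, 0.1287]
tcp_rot: [-2.34, -2.096, -0.001]
wrist_force: [-0.4, -0.9, -0.9]
finger_gap: 0.0104
grasp_force: 59.7
now [0.4367 0.2425 0.1287] yawY -6.3 tiltz [0. 0.] gap 0.0104 F [-0.4 -0.9 -0.9] t 22.6 j [-1.25  0.34  0.74  2.12 -0.32  0.79 -0.42]
  N 4 row t(cm) [-0.04  0.01  1.97] rz 0.0008 turn -0.2
```

View pics/w9.png

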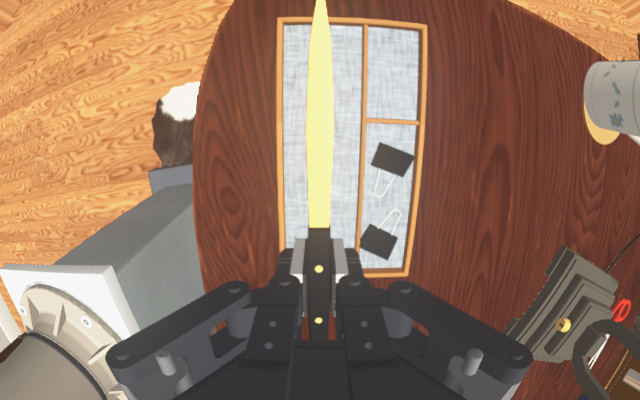

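The opener is held along the trough. The tray's far corners are at (279,18) and (428,26).

Run:
```python
from h import *
st=monitor.observe();T=Ro.from_rotvec(st["tcp_rot"]).as_matrix()
print(((wray([[278,18],[428,25],[409,276],[281,240]],.016,st)-st["ee_pos"])@T).round(4))
print(((wray([[321,-3]],.125,st)-st["ee_pos"])@T).round(4))
```

```text
[[ 0.1475 -0.0352  0.1126]
 [ 0.1466  0.0903  0.1127]
 [-0.0888  0.0884  0.1126]
 [-0.0473 -0.0366  0.1126]]
[[ 0.1277 -0.0008  0.0036]]
```

```bash
python3 -m jog '[[0.5,-0.4,0.2,3,0,0,0],[0.5,0,0,4,0,0,0],[0.5,0,0,3,0,0,0],[0.5,0,0,1.2,0,0,0],[0.5,0,0,0.6,0,0,0],[0.5,0,0,0,0,0,0]]'
python3 -m jog '[[1.5,0,0,0,0,0,0],[2,0,0,0,0,0,0],[2.5,0,0,0,0,0,0],[2.5,0,0,0,0,0,0],[2.5,0,0,-1,0,0,0],[2.5,0,0,-3,0,0,0],[2.5,0,0,-4,0,0,0],[3,0,0,-4,0,0,0]]'
python3 - <<'E'
from h import *
st=monitor.observe()
plan(.42,0,.15,-5,8,st)
R=Ro.from_euler('z',-5+90,degrees=True)*Ro.from_rotvec([np.pi,0,0])
plan(.50,-.30,.15,13,10,dict(st,tcp_rot=R.as_rotvec(),ee_pos=np.array([.42,0,.15])))
E
```

```text
time_s: 23.13
ee_pos: [0.439, 0.2363, 0.0103]
tcp_rot: [2.344, 2.091, -0.002]
wrist_force: [-0.6, -1.3, -0.3]
finger_gap: 0.0104
grasp_force: 59.7
time_s: 23.8
ee_pos: [0.4382, 0.2361, 0.132]
tcp_rot: [2.344, 2.091, -0.003]
wrist_force: [0.3, 1.0, 0.8]
finger_gap: 0.0298
grasp_force: 0.0
now [0.4382 0.2361 0.132 ] yawY -6.5 tiltz [-0.001 -0.002] gap 0.0298 F [0.3 1.  0.8] t 23.8 j [-1.26  0.34  0.77  2.12 -0.32  0.8  -0.41]
  N 8 row t(cm) [-2.96  0.07 -0.22] rz -0.0033 turn 1.5
now [0.42 0.   0.15] yawY -5.0 tiltz [ 0. -0.] gap 0.0298 F [0.3 1.  0.8] t 23.8 j [-1.26  0.34  0.77  2.12 -0.32  0.8  -0.41]
  N 10 row t(cm) [-3.05  0.64  0.  ] rz -0.0314 turn 18.0
```

```bash
python3 -m jog '[[4,-2.96,0.07,-0.22,0,0,0],[4.5,-2.96,0.07,-0.22,0,0,0],[4.5,-2.96,0.07,-0.22,0,0,0],[4.5,-2.96,0.07,-0.22,0,0,0],[4.5,-2.96,0.07,-0.22,0,0,0],[4.5,-2.96,0.07,-0.22,0,0,0],[4.5,-2.96,0.07,-0.22,0,0,0],[4.5,-2.96,0.07,-0.22,0,0,0],[4.5,-3.05,0.64,0,0,0,-0.0314],[4.5,-3.05,0.64,0,0,0,-0.0314],[4.5,-3.05,0.64,0,0,0,-0.0314],[4.5,-3.05,0.64,0,0,0,-0.0314],[4.5,-3.05,0.64,0,0,0,-0.0314],[4.5,-3.05,0.64,0,0,0,-0.0314],[4.5,-3.05,0.64,0,0,0,-0.0314],[4.5,-3.05,0.64,0,0,0,-0.0314],[4.5,-3.05,0.64,0,0,0,-0.0314],[4.5,-3.05,0.64,0,0,0,-0.0314],[4.5,0,0,0,0,0,0],[4.5,0,0,0,0,0,0]]'
python3 - <<'E'
from h import *
st=monitor.observe();plan(.607,-.318,.15,13,4,st)
p,_=imaging.read_camera("wrist");b,_=imaging.read_camera("top")
im=np.vstack([p,np.zeros((200,640,3),np.uint8)]);im[400:600,:400]=cv2.resize(b[180:280,145:345],None,fx=2,fy=2,interpolation=3);im[400:560,400:640]=cv2.resize(b[165:205,400:460],None,fx=4,fy=4,interpolation=3)
cv2.imwrite("pics/w10.png",im[:,:,::-1])
E
```

```text
time_s: 25.47
ee_pos: [0.4896, -0.3025, 0.1487]
tcp_rot: [1.99, 2.43, -0.001]
wrist_force: [-0.5, 0.5, 0.1]
finger_gap: 0.0454
grasp_force: 0.0
now [ 0.4896 -0.3025  0.1487] yawY 11.4 tiltz [-0.    -0.001] gap 0.0454 F [-0.5  0.5  0.1] t 25.5 j [-0.17  0.46  0.79  1.94 -0.41  0.9   1.02]
  N 4 row t(cm) [-0.99  2.79 -0.03] rz -0.0071 turn 1.6
```

View pics/w10.png

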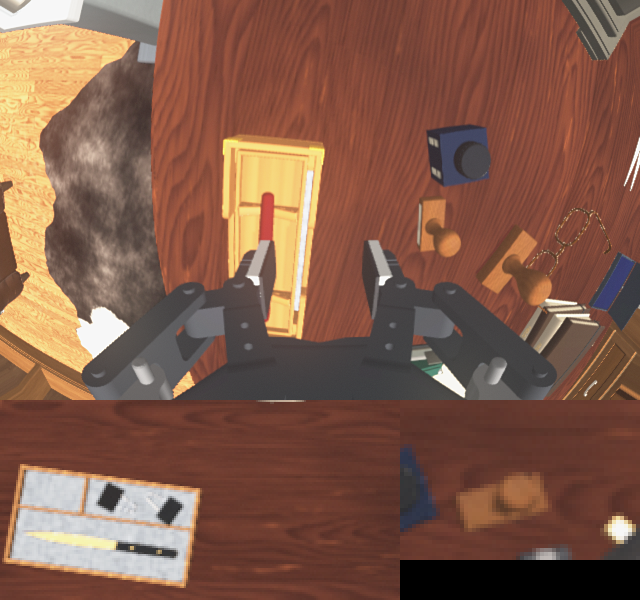

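The opener lies in the trough. The stamp handle's top disc is at about (447,244), the foot's top edge runs from (420,201) to (444,199), and the ink bottle is clear at (460,155).

Run:
```python
from h import *
st=monitor.observe()
q=wray([[447.5,244]],.066,st);print(q)
e=wray([[421,201],[419,249],[444,199]],.017,st);print(e, np.degrees(np.arctan2(*(e[0]-e[1])[1::-1])),np.degrees(np.arctan2(*(e[2]-e[0])[1::-1])))
plan(q[0,0],q[0,1],.12,12,4,st)
```

```text
[[ 0.60445171 -0.31558269  0.066     ]]
[[ 0.5880817  -0.29552722  0.017     ]
 [ 0.60271596 -0.34597142  0.017     ]
 [ 0.61164758 -0.28870277  0.017     ]] 106.17785603250594 16.15050608942365
now [ 0.4897 -0.3001  0.1484] yawY 11.5 tiltz [-0.  0.] gap 0.045 F [0.3 0.1 0.2] t 25.6 j [-0.17  0.45  0.79  1.95 -0.41  0.9   1.02]
  N 4 row t(cm) [-0.96  2.73  0.71] rz -0.0022 turn 0.5
```

```bash
python3 -m jog '[[6,-1,2.7,0,0,0,-0.03],[6,-1,2.7,0,0,0,-0.03],[6,-1,2.7,0,0,0,0],[6,-0.5,2.8,0,0,0,0],[6,0,0,0,0,0,0],[6,0,0,0,0,0,0]]'
python3 - <<'E'
from h import *
st=monitor.observe();plan(.605,-.3165,.03,15,5,st)
p,_=imaging.read_camera("wrist");cv2.imwrite("pics/w11.png",p[:,:,::-1])
E
```

```text
time_s: 26.07
ee_pos: [0.6052, -0.3067, 0.1479]
tcp_rot: [-1.909, -2.494, 0.0]
wrist_force: [0.8, -0.1, -0.1]
finger_gap: 0.0602
grasp_force: 0.0
now [ 0.6052 -0.3067  0.1479] yawY 15.1 tiltz [-0.001  0.   ] gap 0.0602 F [ 0.8 -0.1 -0.1] t 26.1 j [-0.12  0.61  0.72  1.7  -0.46  1.01  1.02]
  N 5 row t(cm) [-0.19 -0.05  2.36] rz 0.0005 turn -0.1
```

View pics/w11.png

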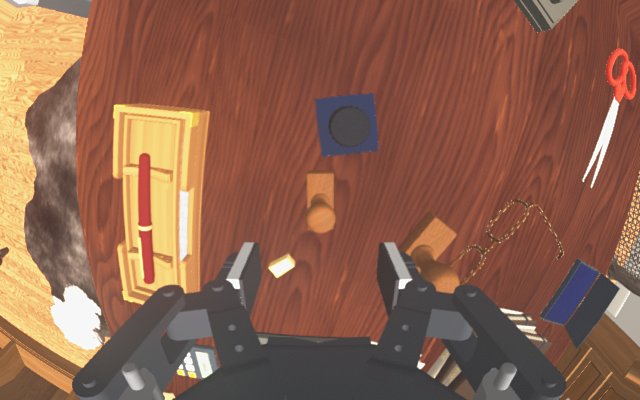

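Run:
```python
from h import *
st=monitor.observe();T=Ro.from_rotvec(st["tcp_rot"]).as_matrix()
print(((wray([[321,217]],.066,st)-st["ee_pos"])@T).round(4))
print(((wray([[307,173.5],[334,173.5]],.017,st)-st["ee_pos"])@T).round(4))
```

```text
[[-0.0116 -0.0002  0.082 ]]
[[ 0.0116 -0.0127  0.131 ]
 [ 0.0116  0.0119  0.131 ]]
```

The handle disc is at (321,217) and the foot is square to the tool. The sharpener at (281,266) is clear, so I'll descend and grip.

```bash
python3 -m jog '[[6,-1.3,0,2,0,0,0],[6,0,0,3.5,0,0,0],[6,0,0,3.5,0,0,0],[6,0,0,2.4,0,0,0],[6,0,0,0.5,0,0,0],[1.5,0,0,0,0,0,0],[1.5,0,0,0,0,0,0],[1.5,0,0,0,0,0,0],[1.5,0,0,0,0,0,0],[1.5,0,0,0,0,0,0],[1.5,0,0,0,0,0,0],[1.5,0,0,-1,0,0,0],[1.5,0,0,-3,0,0,0],[1.5,0,0,-4,0,0,0],[1.5,0,0,-4,0,0,0]]'
python3 - <<'E'
from h import *
st=monitor.observe()
plan(.43,-.17,.15,5,9,st)
R=Ro.from_euler('z',5+90,degrees=True)*Ro.from_rotvec([np.pi,0,0])
plan(.43,.17,.15,-6.5,11,dict(st,tcp_rot=R.as_rotvec(),ee_pos=np.array([.43,-.17,.15])))
E
```

```text
time_s: 27.37
ee_pos: [0.6068, -0.3213, 0.1512]
tcp_rot: [-1.913, -2.491, 0.001]
wrist_force: [1.5, -0.3, 0.9]
finger_gap: 0.0211
grasp_force: 58.7
now [ 0.6068 -0.3213  0.1512] yawY 14.9 tiltz [-0.001 -0.   ] gap 0.0211 F [ 1.5 -0.3  0.9] t 27.4 j [-0.1   0.62  0.72  1.68 -0.47  1.02  1.04]
  N 9 row t(cm) [ 2.01 -1.63  0.01] rz 0.0193 turn -9.9
now [ 0.43 -0.17  0.15] yawY 5.0 tiltz [ 0. -0.] gap 0.0211 F [ 1.5 -0.3  0.9] t 27.4 j [-0.1   0.62  0.72  1.68 -0.47  1.02  1.04]
  N 11 row t(cm) [ 3.1  -0.01 -0.  ] rz 0.0182 turn -11.5
```

```bash
python3 -m jog '[[1.5,2.01,-1.63,0,0,0,0.0193],[1.5,2.01,-1.63,0,0,0,0.0193],[1.5,2.01,-1.63,0,0,0,0.0193],[1.5,2.01,-1.63,0,0,0,0.0193],[1.5,2.01,-1.63,0,0,0,0.0193],[1.5,2.01,-1.63,0,0,0,0.0193],[1.5,2.01,-1.63,0,0,0,0.0193],[1.5,2.01,-1.63,0,0,0,0.0193],[1.5,2.01,-1.63,0,0,0,0.0193],[1.5,3.1,0,0,0,0,0.0182],[1.5,3.1,0,0,0,0,0.0182],[1.5,3.1,0,0,0,0,0.0182],[1.5,3.1,0,0,0,0,0.0182],[1.5,3.1,0,0,0,0,0.0182],[1.5,3.1,0,0,0,0,0.0182],[1.5,3.1,0,0,0,0,0.0182],[1.5,3.1,0,0,0,0,0.0182],[1.5,3.1,0,0,0,0,0.0182],[1.5,3.1,0,0,0,0,0.0182],[1.5,3.1,0,0,0,0,0.0182]]'
python3 - <<'E'
from h import *
plan(.510,.340,.15,-6.5,7)
E
```

```text
time_s: 29.03
ee_pos: [0.4313, 0.1716, 0.1499]
tcp_rot: [-2.343, -2.091, -0.003]
wrist_force: [1.4, -0.1, -0.1]
finger_gap: 0.0211
grasp_force: 58.7
now [0.4313 0.1716 0.1499] yawY -6.5 tiltz [0.    0.002] gap 0.0211 F [ 1.4 -0.1 -0.1] t 29.0 j [-1.25  0.24  0.85  2.18 -0.25  0.81 -0.35]
  N 7 row t(cm) [2.52 0.84 0.  ] rz -0.0 turn 0.0
```

```bash
python3 -m jog '[[1.5,2.5,0.84,0,0,0,0],[1.5,2.5,0.84,0,0,0,0],[1.5,2.5,0.84,0,0,0,0],[1.5,2.5,0.84,0,0,0,0],[1.5,2.5,0.84,0,0,0,0],[1.5,2.5,0.84,0,0,0,0],[1.5,2.6,0.84,0,0,0,0],[1.5,0,0,2,0,0,0],[1.5,0,0,2,0,0,0],[1.5,0,0,0,0,0,0]]'
python3 - <<'E'
from h import *
st=monitor.observe();plan(.510,.340,.037,-6.5,4,st)
p,_=imaging.read_camera("wrist");b,_=imaging.read_camera("top")
im=np.vstack([p,np.zeros((200,640,3),np.uint8)]);im[400:600,:480]=cv2.resize(b[200:250,130:250],None,fx=4,fy=4,interpolation=3)
cv2.imwrite("pics/w12.png",im[:,:,::-1])
E
```

```text
time_s: 29.87
ee_pos: [0.5083, 0.3377, 0.107]
tcp_rot: [2.342, 2.094, -0.005]
wrist_force: [-1.5, -0.5, -1.3]
finger_gap: 0.021
grasp_force: 58.7
now [0.5083 0.3377 0.107 ] yawY -6.4 tiltz [-0.002 -0.002] gap 0.021 F [-1.5 -0.5 -1.3] t 29.9 j [-1.21  0.56  0.7   1.89 -0.46  0.87 -0.39]
  N 4 row t(cm) [0.07 0.04 1.75] rz 0.0004 turn -0.1
```

View pics/w12.png

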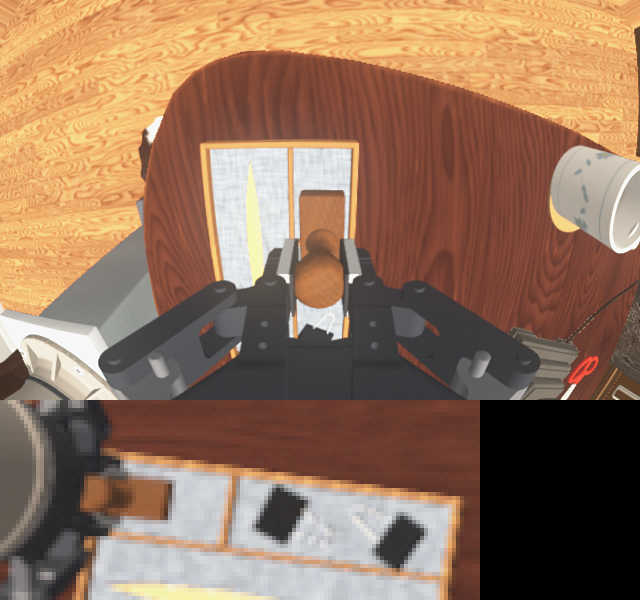

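The stamp is upright in the grip over the pocket. The foot's far edge is at (301–344,191) and the tray's far corners are (202,143) and (359,142).

Run:
```python
from h import *
st=monitor.observe();T=Ro.from_rotvec(st["tcp_rot"]).as_matrix()
f=lambda q,z:print(((wray(q,z,st)-st["ee_pos"])@T).round(4)[:,:2].tolist())
f([[202,143],[359,142]],.016);f([[301,191],[344,191]],.094)
f([[293,149],[353,148]],.014)
```

```text
[[0.046, -0.0961], [0.045, 0.0292]]
[[0.0287, -0.0114], [0.0287, 0.0117]]
[[0.039, -0.022], [0.0399, 0.0249]]
```

```bash
python3 -m jog '[[1.5,0,0.1,2.5,0,0,0],[1.5,0,0,2.5,0,0,0],[1.5,0,0,1.4,0,0,0],[1.5,0,0,0.5,0,0,0],[1.5,0,0,0,0,0,0],[1.5,0,0,0.1,0,0,0],[1.5,0,0,0,0,0,0]]'
```

```text
time_s: 30.55
ee_pos: [0.5113, 0.3384, 0.0402]
tcp_rot: [2.343, 2.093, 0.002]
wrist_force: [0.2, -0.5, -1.0]
finger_gap: 0.021
grasp_force: 58.8
```

```bash
python3 -m jog '[[1.5,0,0,0.2,0,0,0],[1.5,0,0,0.15,0,0,0],[1.5,0,0,0,0,0,0]]'
python3 -m jog '[[2.5,0,0,0,0,0,0],[3.5,0,0,0,0,0,0],[5,0,0,0,0,0,0],[5,0,0,0,0,0,0],[5,0,0,-1,0,0,0],[5,0,0,-3,0,0,0],[5,0,0,-4,0,0,0],[5,0,0,-4,0,0,0],[5,-2,-3,-1,0,0,0],[5,-3,-3,0,0,0,0],[5,-3,-2,0,0,0,0],[5,-3,0,0,0,0,0],[5,0,0,0,0,0,0],[5,0,0,0,0,0,0]]'
python3 - <<'E'
from h import *
p,_=imaging.read_camera("wrist");b,d=imaging.read_camera("top")
im=np.vstack([p[:330],np.zeros((270,640,3),np.uint8)]);im[330:600,:]=cv2.resize(b[150:285,140:460],None,fx=2,fy=2,interpolation=3)
cv2.imwrite("pics/w13.png",im[:,:,::-1])
X=cloud("top",d)
for nm,r0,r1,c0,c1 in(("ink",172,205,382,412),("sharp",190,206,449,465)):
    m=np.zeros((400,640),np.uint8);m[r0:r1,c0:c1]=((X[...,2]>.004)&(X[...,2]<.2))[r0:r1,c0:c1]
    n,l,s,_=cv2.connectedComponentsWithStats(m);i=1+np.argmax(s[1:,4]);print(nm,X[l==i].mean(0).round(3))
E
```

```text
time_s: 30.8
ee_pos: [0.5113, 0.3385, 0.0362]
tcp_rot: [2.343, 2.093, 0.003]
wrist_force: [0.1, 0.7, 6.2]
finger_gap: 0.0211
grasp_force: 59.1
time_s: 31.97
ee_pos: [0.4191, 0.2373, 0.1663]
tcp_rot: [-2.343, -2.09, -0.002]
wrist_force: [0.2, 0.9, 0.2]
finger_gap: 0.05
grasp_force: 0.0
ink [ 0.61  -0.242  0.04 ]
sharp [ 0.59  -0.403  0.011]
```

View pics/w13.png

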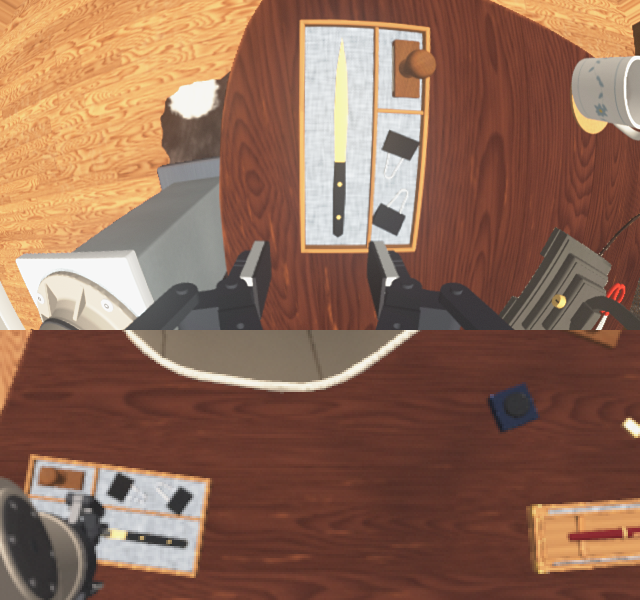

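The stamp stands upright in the pocket at (410,65), the opener lies in the trough, and the bottle and sharpener have not moved. The pen is in the tray. I'm handing the job in.

```bash
python3 -c "
from station import order
print(order.finish_job())"
```

```text
the job is handed in; nothing more can be done
None
```

Both desk kits are made up and the job is handed in at about 32 s; the last images showed every item in place and the ink bottle and sharpener unmoved, but the hand-in returned no verdict.

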